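# Pump up the glazier's suction lifter

## Task

The suction lifter on the window pane has too little vacuum to carry the sash: pump it up by pushing the red spring plunger at the end of its blue handle fully home with the fingers and letting it spring right back, again and again, until the green indicator pin stands fully out of its black barrel. Only push: do not lift or shift the sash, do not touch the pin, and leave the tape, the tools and the other things where they are. Finish clear of everything, with the plunger out.

Things in the scene. Friction and masses are not known exactly. Their poses are not given: they have to be found in the camera images.
- sash: loose wooden window sash lying flat on the bench, 400 mm (its x) by 460 mm (its y), frame 45 mm wide and 40 mm thick; its glass pane's upper face is 20 mm above the bench. With the lifter it weighs about 4.8 kg and rests by its weight alone: sideways pushes above about 23 N may slide it. Origin at the centre of its underside, z up
- lifter (a point): blue suction lifter on the middle of the pane, fixed to it by its 150 mm round black rubber pad. Axes as the sash's; this point lies on the pane at the pad's centre, 20 mm above the bench. Its handle, 36 mm thick, runs along y from -90 to +108 mm, axis 85 mm above this point; a black collar 40 mm across ends it at y = -102 mm, and the plunger comes out there
- plunger: spring plunger of the lifter's pump: red round cap, 28 mm across, 11 mm thick, on a 19 mm steel rod. Origin at the centre of the cap's outer face (moves with it), 105 mm above the bench, at y = -148 mm of the lifter when out. Axes as the lifter's: push level along its own +y, 32 mm from out to fully home; the cap then stops 3 mm short of the collar. Space beyond the cap is free
- plunger_in (a joint): how far the plunger is pushed in, m: 0 = out, 0.032 = fully home. A spring pushes back with 5 N at the start and 11 N at the end of the stroke and brings it right out when it is let go
- pin: vacuum indicator: green upright pin, 10 mm across, in a black barrel (26 mm across, its top 80 mm above the bench) on the lifter's base, 40 mm from the handle's axis on the lifter's +x side. Origin at the centre of the pin's top. It only shows the vacuum and is not to be touched
- pin_out (a joint): how far the pin stands out of its barrel, m: 0 = flush, 0.020 = fully out. Starts at 0 to 0.0096, climbs 4 mm with each full stroke while the plunger springs back (the first 1 to 6; three to five in all) and stays up. Strokes shorter than about three quarters may gain nothing; strokes beyond fully out do no harm
- tape: roll of masking tape, 80 mm across, 24 mm high, lying flat on the pane beside the plunger end of the lifter; origin at the centre of its underside
- screwdriver: orange screwdriver, 190 mm long, lying on the pane on the robot's side of the lifter; origin on its underside near mid-length
- plane: hand plane, 240 x 58 mm sole, about 100 mm high, standing on the bench to the right; origin at the centre of its sole
- glue: white glue bottle with red cap, 60 mm across, 170 mm high, upright on the bench left or right of the sash; origin at the centre of its underside
- jar: amber jar with steel cap, 68 mm across, 85 mm high, upright on the bench left or right of the sash; origin at the centre of its underside

How it is judged:
On the way, in this order (a step that is already met when the one before it is completed fails the run):
1. the plunger is pushed home by the fingers (value of joint plunger_in above 0.024 m and contact force between the fingers and plunger above 1 N).
2. the plunger is let out again (value of joint plunger_in below 0.004 m).
3. after more strokes the indicator pin is fully out and the plunger has sprung back (value of joint pin_out above 0.0185 m and value of joint plunger_in below 0.004 m), for 0.2 s.
At the end, for the whole second after the job is handed in: the indicator pin stands at least 18.5 mm out of its barrel, the plunger is out (within 3 mm), the sash lies flat and still on the bench within 20 mm of where it was, and every other thing is within 25 mm of where it was (value of joint pin_out above 0.0185 m and value of joint plunger_in below 0.003 m and distance of sash from where it was at the start of the episode below 0.02 m and height (world z) of sash below 0.006 m and angle between sash's own z axis and vertical below 0.03 rad and linear speed of sash below 0.01 m/s and distance of each of tape, screwdriver, plane, glue, jar from where it was at the start of the episode below 0.025 m); the robot touches nothing.
It fails at once if the sash is lifted, tipped or shifted by more than 20 mm (height (world z) of sash above 0.012 m or angle between sash's own z axis and vertical above 0.06 rad or distance of sash from where it was at the start of the episode above 0.02 m).
It fails at once if the indicator pin is touched (contact force between any of the fingers, the arm and pin above 0.5 N).
It fails at once if another thing is lifted, knocked or shifted by more than 25 mm (distance of any of tape, screwdriver, plane, glue, jar from where it was at the start of the episode above 0.025 m).
It also fails if it takes over 58 s, if anything falls off the work surface, if the arm or the gripper's body presses on something with over 40 N, if the wrist force passes 120 N, or if a joint passes its speed limit or range.

## Robot

A 6-joint arm with a two-finger parallel gripper is mounted at the origin on the work surface. World frame = base frame: x ahead of the robot, y to its left, z up, the work surface at z = 0. Lengths are in m, angles in rad, forces in N, time in s.
With the tool pointing down it reaches from about 0.35 to 0.775 m from the base axis. Payload 5.5 kg.
Tool frame: the origin (TCP) lies between the finger pads; the fingertips stand 11 mm ahead of it and the grasp point (between the pads) lies 8 mm behind it (tips_ahead is the distance from the TCP to the fingertips, in m); z points along the fingers, y is the line along which they close (so a half turn about z gives the same grasp; the last joint's range is limited). The gripper opens to 85 mm and grips with 20 to 120 N. Pads are 22 mm wide; open, the fingers measure 114 mm over their backs; the gripper's body (76 mm by 85 mm) begins 54 mm behind the grasp point. The pads swing forward as they close: fully open they stand 13 mm farther back than shut.
Start: joints at [1.187, 0.313, 0.046, 1.304, 0, 1.431], TCP at [0.139, 0.558, 0.242] pointing down, gripper open.
Joint ranges: [-2.76, 2.76], [-0.86, 1.69], [-1.03, 1.26], [-2.2, 2.34], [-1.47, 1.5], [-3.14, 3.14]. Speed limits (rad/s): [2.57, 2.57, 3.14, 3.14, 3.14, 3.14].

## Interface

Orientations are given as a unit quaternion [w, x, y, z].
In Python, from workcell import * gives the robot as it stands. The module is installed in compiled form; this text tells all that it offers.
- The arm moves only by the tool jog_arm, never from a script. Its argument "moves" is a list of rows, each an object with "fingers": the closure, from 0 (fully open) to 1 (shut); "slide": the shift along the tool's x, y, z in mm, a list of three; "angular": the turn, a rotation vector about the tool's x, y, z in degrees, a list of three. A call has 1 to 10 rows; each row is the pose to reach, as a shift and turn from the pose commanded when the call began, along the tool's axes at that moment; what a row does not reach only later rows make up. A row lasts 1/12 s, in which the tool goes at most 41.7 mm and 7.16 degrees, less where a joint would pass 70% of its speed; a pose out of reach is approached as far as the arm can. A call with a gripper value outside its range is refused whole. The fingers move at their own pace and stop on an object; "squeeze" is the grip in N (left out, the last holds). Time passes only in rows, so rows that repeat a pose let the fingers close. It gives the time, the measured TCP pose, the force, the opening and the grip force at its end, in the units of the state.
- get_state(): the state, without advancing time (a new reading comes with each control period).
- read_camera(name): name is "side" or "top" or "wrist"; returns a dict with "color" (384x512x3 uint8, red, green, blue), "fovy" (degrees; the focal length in pixels is half the picture's height over the tangent of half this angle, whatever the lens; pixels are square), "cx", "cy" (the principal point, pixels), "D" ([k1, k2, p1, p2, k3] as OpenCV has them; the pictures are not rectified), "world_from_camera" (4x4, takes a point from camera to world coordinates); the wrist camera has in their place "tool_from_camera" (4x4, takes a point from camera to tool coordinates, whose origin is the TCP and whose axes are the flange's). Camera axes: x right, y down, z forward; pixel columns grow to the right and rows downward; lengths in m; the calibration is good to about 2 mm. A picture is of the moment at which its call begins: read the wrist's pose just before it. There is no depth.
- hand_in(): hands the job in; it is judged then, once.
Trained networks look in a picture, given as the dict that the camera call returned (one of the last four; its "shot" number tells which), for a name from the list of things; names that differ only in an ending like _2 or _b are one class to them, and where a whole thing is asked for, a point or a joint stands for the part that bears it (a point fixed in the world has none). Each returns a list of dicts, best first, with "p" (0 to 1); they miss things now and then, are a little off and sometimes report something else, mostly with a low value. They report only what shows in the picture. A call takes as long as a camera call.
- look_for(target, picture): "point" ([column, row] in pixels, amid what is visible of it).
- tip_of(target, picture): "point" ([column, row] in pixels: a listed point, or the origin of a listed thing).
The state is a dict: "clock": time; "joint_pos": joint angles; "qvel": joint speeds; "tau": joint torques, N m; "tcp_pos": TCP position; "orientation": TCP orientation; "wrist_force": force on the tool from outside, world axes, zero at the start; "ft_torque": the same for the moment, N m; "finger_gap": finger opening in m; "grip_force": force on a finger pad.
Only numpy, scipy, OpenCV 4.12 (cv2) and the standard library are available. Lean on these libraries where they do the work, as an engineer would, in place of code of your own. Each camera call takes 0.05 s, during which the arm holds its last target. There are 200 camera calls.

## Working session

There is one attempt and no reset: what is moved stays moved. The work goes in short steps, Python scripts to look and compute and a tool call to move; the robot and the scene stay as the last step left them, time stands still between calls to the robot, and variables do not carry over. Pictures are saved under pics/ and viewed, at most 10 in all, crops included, and the job is handed in when it is done.

Besides the shell and the picture viewer there is one more tool, called after "Request:" by a JSON object that holds its "op" and its "data", one argument or row to a line. jog_arm: Moves the arm, as the interface text tells. Its arguments: {"type":"object","properties":{"moves":{"type":"array","items":{"type":"object","properties":{"fingers":{"type":"number"},"slide":{"type":"array","items":{"type":"number"}},"angular":{"type":"array","items":{"type":"number"}}}}},"squeeze":{"type":"number"}},"required":["moves"]}

```bash
mkdir -p pics; cat > h.py <<'E'
from workcell import *
import numpy as np, cv2
from scipy.spatial.transform import Rotation as R
def K(p):
    h=p["color"].shape[0]; f=h/2/np.tan(np.radians(p["fovy"])/2)
    return np.array([[f,0,p["cx"]],[0,f,p["cy"]],[0,0,1]])
def ray(p,uv,T=None):
    T=np.array(p["world_from_camera"]) if T is None else T
    n=cv2.undistortPoints(np.array([[uv]],float),K(p),np.array(p["D"],float))[0,0]
    d=T[:3,:3]@np.array([n[0],n[1],1]); return T[:3,3],d/np.linalg.norm(d)
def atz(p,uv,z):
    o,d=ray(p,uv); return o+d*(z-o[2])/d[2]
def tri(rs):
    A=sum(np.eye(3)-np.outer(d,d) for o,d in rs); b=sum((np.eye(3)-np.outer(d,d))@o for o,d in rs)
    return np.linalg.solve(A,b)
def rot(s): 
    q=s["orientation"]; return R.from_quat([q[1],q[2],q[3],q[0]])
def save(p,n): cv2.imwrite(f"pics/{n}.png",cv2.cvtColor(p["color"],cv2.COLOR_RGB2BGR))
E
python3 - <<'E'
from h import *
np.set_printoptions(precision=4,suppress=True)
P={c:read_camera(c) for c in("top","side")}
for c,p in P.items():
    save(p,c+"0"); print(c,np.array(p["world_from_camera"])[:3,3])
Z=dict(sash=0,lifter=.02,plunger=.105,pin=.085,tape=.02,screwdriver=.02,plane=0,glue=0,jar=0)
for n,z in Z.items():
    rs=[]
    for c,p in P.items():
        r=tip_of(n,p)
        if r: print(n,c,np.round(r[0]["point"]),round(r[0]["p"],2),atz(p,r[0]["point"],z)); rs.append(ray(p,r[0]["point"]))
    if len(rs)==2: print("   tri",tri(rs))
s=get_state(); print(s["tcp_pos"],rot(s).as_matrix(),s["clock"])
E
```

```text
top [0.3362 0.0339 1.3766]
side [ 0.0659 -0.4551  0.8245]
sash side [273. 227.] 0.92 [ 0.6012 -0.0211  0.    ]
lifter top [284. 200.] 0.69 [ 0.5994 -0.0337  0.02  ]
lifter side [273. 225.] 0.61 [ 0.5954 -0.028   0.02  ]
   tri [ 0.5961 -0.0315  0.0234]
plunger top [337. 193.] 0.45 [ 0.5993 -0.1807  0.105 ]
plunger side [321. 232.] 0.42 [ 0.609  -0.1772  0.105 ]
   tri [ 0.5986 -0.1803  0.1163]
tape top [319. 168.] 0.73 [ 0.6968 -0.1439  0.02  ]
tape side [326. 226.] 0.65 [ 0.7019 -0.1433  0.02  ]
   tri [ 0.6966 -0.1444  0.025 ]
screwdriver top [290. 238.] 0.75 [ 0.4844 -0.05    0.02  ]
screwdriver side [252. 252.] 0.91 [ 0.4821 -0.0494  0.02  ]
   tri [ 0.4836 -0.0494  0.0188]
plane top [420. 246.] 0.63 [ 0.4557 -0.4403  0.    ]
plane side [368. 359.] 0.93 [ 0.4617 -0.448   0.    ]
   tri [ 0.459  -0.4447 -0.0018]
glue top [412. 181.] 0.73 [ 0.6559 -0.4328  0.    ]
jar top [111. 204.] 0.58 [0.5969 0.494  0.    ]
jar side [169. 152.] 0.97 [0.6009 0.5018 0.    ]
   tri [0.595  0.4909 0.0094]
[0.1389 0.558  0.2423] [[-0.9704  0.2414  0.    ]
 [ 0.2414  0.9704  0.0001]
 [ 0.      0.0001 -1.    ]] 1.0
```

```bash
python3 - <<'E'
import cv2
t=cv2.imread("pics/top0.png")[110:290,180:460]; s=cv2.imread("pics/side0.png")[110:380,120:420]
t=cv2.resize(t,None,fx=2.8,fy=2.8,interpolation=cv2.INTER_CUBIC); s=cv2.resize(s,None,fx=2.2,fy=2.2,interpolation=cv2.INTER_CUBIC)
cv2.imwrite("pics/t.png",t); cv2.imwrite("pics/s.png",s)
E
```

```text
(no output)
```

View pics/t.png

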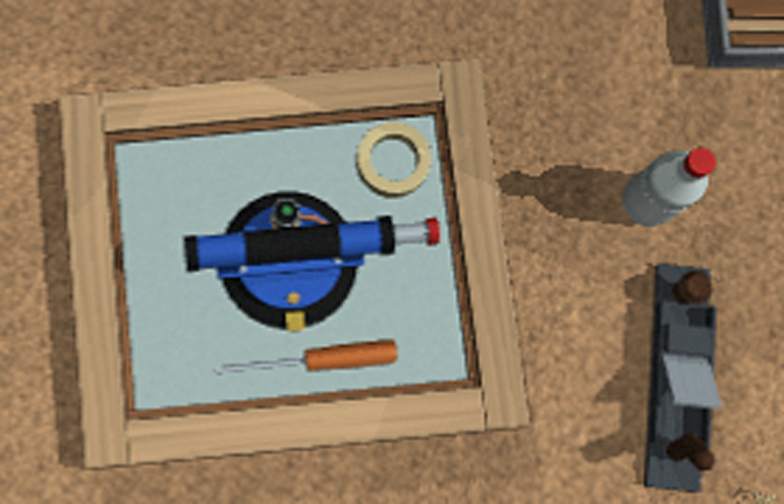

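View pics/s.png

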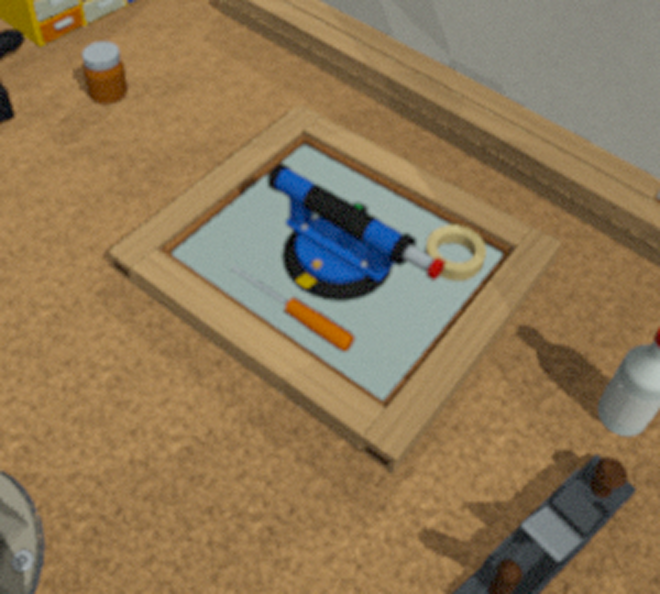

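The top crop shows the handle running left to right, rising about 5°. The red cap is at about (433,231) in the crop, with the tape behind it and the screwdriver in front. The space to the right of the cap is free, with the glue and plane further off. Next I'll refine the cap position and the yaw.

```bash
python3 - <<'E'
from h import *
np.set_printoptions(precision=4,suppress=True)
rs=[]
for c,roi in(("top",(325,180,345,205)),("side",(300,215,335,245))):
    p=read_camera(c); im=p["color"].astype(int); x0,y0,x1,y1=roi
    m=(im[...,0]>120)&(im[...,1]<70)&(im[...,2]<80)
    v,u=np.nonzero(m[y0:y1,x0:x1]); uv=(u.mean()+x0,v.mean()+y0)
    print(c,len(u),uv,u.min()+x0,u.max()+x0,v.min()+y0,v.max()+y0,atz(p,uv,.105)); rs.append(ray(p,uv))
    b=(im[...,2]>110)&(im[...,0]<60); v,u=np.nonzero(b); print(len(u),u.mean(),v.mean())
    if c=="top":
        # handle ends (crop px): left collar and black collar near the plunger; sash outer corners at z=.04
        f=lambda a,b:(a/2.8+180,b/2.8+110)
        A,B=atz(p,f(192,253),.105),atz(p,f(387,235),.105); print("handle",A,B,np.degrees(np.arctan2(-(A-B)[0],(A-B)[1])))
        C=[atz(p,f(*q),.04) for q in((62,98),(479,61),(526,427),(87,467))]; print(C,np.mean(C,0))
        for i,j in((0,1),(3,2)): d=C[i]-C[j]; print(np.degrees(np.arctan2(-d[0],d[1])))
        for i,j in((0,3),(1,2)): d=C[i]-C[j]; print(np.degrees(np.arctan2(d[1],d[0])))
print(tri(rs))
E
```

```text
top 26 (np.float64(334.61538461538464), np.float64(191.84615384615384)) 333 336 188 196 [ 0.6036 -0.1733  0.105 ]
1045 231.81435406698566 191.26411483253588
handle [0.5819 0.0698 0.105 ] [ 0.5981 -0.1266  0.105 ] 4.710154748135387
[array([0.7672, 0.2117, 0.04  ]), array([ 0.8042, -0.2426,  0.04  ]), array([ 0.4078, -0.2714,  0.04  ]), array([0.3726, 0.1805, 0.04  ])] [ 0.588  -0.0305  0.04  ]
4.6594959996228855
4.452841329743181
4.52388885751834
4.160566461395851
side 38 (np.float64(317.7105263157895), np.float64(231.6315789473684)) 315 321 228 235 [ 0.6049 -0.1707  0.105 ]
3332 140.79111644657863 132.24159663865547
[ 0.6025 -0.1724  0.1086]
```

Request:
{"op": "jog_arm", "data": {
  "moves": [
    {"slide":[0,0,0],"angular":[0,0,0],"fingers":1}
  ],
  "squeeze": 60
}}

```text
clock: 1.18
tcp_pos: [0.1388, 0.5581, 0.2423]
orientation: [0.0, 0.122, 0.993, 0.0]
wrist_force: [1.2, -0.3, -0.0]
finger_gap: 0.0759
grip_force: 0.0
```

Request:
{"op": "jog_arm", "data": {
  "moves": [
    {"slide":[-215,-217,0],"angular":[0,0,60],"fingers":1},
    {"slide":[-215,-217,0],"angular":[0,0,60],"fingers":1},
    {"slide":[-215,-217,0],"angular":[0,0,60],"fingers":1},
    {"slide":[-215,-217,0],"angular":[0,0,60],"fingers":1},
    {"slide":[-215,-217,0],"angular":[0,0,60],"fingers":1},
    {"slide":[-215,-217,0],"angular":[0,0,60],"fingers":1},
    {"slide":[-215,-217,0],"angular":[0,0,60],"fingers":1},
    {"slide":[-215,-217,0],"angular":[0,0,60],"fingers":1},
    {"slide":[-215,-217,0],"angular":[0,0,60],"fingers":1},
    {"slide":[-215,-217,0],"angular":[0,0,60],"fingers":1}
  ]
}}

```text
clock: 2.02
tcp_pos: [0.2958, 0.2945, 0.2426]
orientation: [0.0, 0.603, 0.798, 0.0]
wrist_force: [-0.6, -0.3, -0.2]
finger_gap: 0.0
grip_force: 0.0
```

Request:
{"op": "jog_arm", "data": {
  "moves": [
    {"slide":[-38,10,0],"angular":[0,0,2],"fingers":1},
    {"slide":[-76,20,0],"angular":[0,0,4],"fingers":1},
    {"slide":[-114,30,0],"angular":[0,0,6],"fingers":1},
    {"slide":[-152,40,0],"angular":[0,0,8],"fingers":1},
    {"slide":[-190,50,0],"angular":[0,0,10],"fingers":1},
    {"slide":[-228,60,0],"angular":[0,0,11.3],"fingers":1},
    {"slide":[-266,71,0],"angular":[0,0,11.3],"fingers":1},
    {"slide":[-304,81,0],"angular":[0,0,11.3],"fingers":1},
    {"slide":[-342,91,0],"angular":[0,0,11.3],"fingers":1},
    {"slide":[-380,101,0],"angular":[0,0,11.3],"fingers":1}
  ]
}}

```text
clock: 2.85
tcp_pos: [0.498, -0.043, 0.2423]
orientation: [0.0, 0.676, 0.737, 0.0]
wrist_force: [0.5, 0.7, 0.6]
finger_gap: -0.0
grip_force: 0.0
```

Request:
{"op": "jog_arm", "data": {
  "moves": [
    {"slide":[-35,17,0],"fingers":1},
    {"slide":[-70,34,0],"fingers":1},
    {"slide":[-105,51,0],"fingers":1},
    {"slide":[-140,68,0],"fingers":1},
    {"slide":[-170,82,0],"fingers":1},
    {"slide":[-194,94,0],"fingers":1},
    {"slide":[-194,94,0],"fingers":1},
    {"slide":[-194,94,35],"fingers":1},
    {"slide":[-194,94,70],"fingers":1},
    {"slide":[-194,94,70],"fingers":1}
  ]
}}

```text
schema error: expected keys fingers, slide, angular
```

```bash
python3 - <<'E'
from h import *
np.set_printoptions(precision=4,suppress=True)
s=get_state(); p=read_camera("wrist"); q=read_camera("side")
T=np.eye(4); T[:3,:3]=rot(s).as_matrix(); T[:3,3]=s["tcp_pos"]; W=T@np.array(p["tool_from_camera"])
print(s["tcp_pos"],W[:3,3],np.degrees(np.arctan2(T[1,0],T[0,0])))
p["world_from_camera"]=W
for n in("plunger","pin"):
    r=tip_of(n,p); print(n,r[:1],atz(p,r[0]["point"],.105) if r else 0)
im=p["color"].astype(int); m=((im[...,0]>110)&(im[...,1]<70)&(im[...,2]<80)).astype(np.uint8)
n,_,st,ce=cv2.connectedComponentsWithStats(m)
for i in range(1,n):
    if st[i,4]>30: print(st[i],ce[i],atz(p,ce[i],.105))
a=cv2.cvtColor(p["color"],cv2.COLOR_RGB2BGR); b=cv2.resize(cv2.cvtColor(q["color"],cv2.COLOR_RGB2BGR)[170:290,230:390],None,fx=2,fy=2)
c=np.zeros((384,800,3),np.uint8); c[:,:470]=cv2.resize(a,(470,384)); c[:240,480:]=b; cv2.imwrite("pics/w1.png",c)
E
```

```text
[ 0.498  -0.043   0.2423] [0.4913 0.0397 0.3741] 94.90182289190415
plunger [] 0
pin [{'point': [389.2, 172.3], 'p': 0.43}] [ 0.6274 -0.0198  0.105 ]
```

View pics/w1.png

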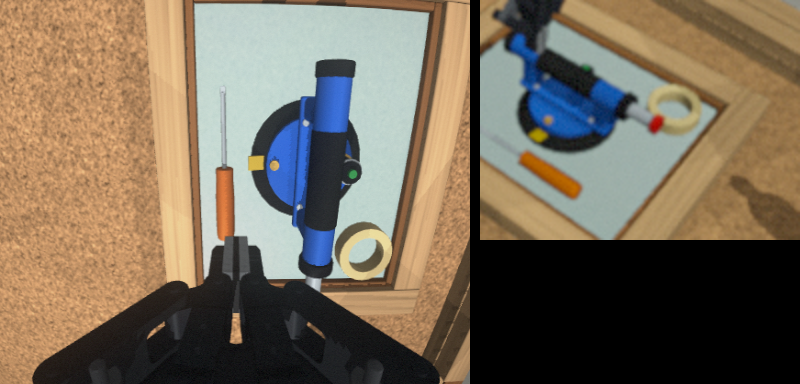

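The move was refused because the angular key was missing. The wrist view shows the shut fingers at (235,245), the handle ahead at (325,160) and the tape at (363,250), which agrees with the map. Resending the move.

Request:
{"op": "jog_arm", "data": {
  "moves": [
    {"slide":[-35,17,0],"angular":[0,0,0],"fingers":1},
    {"slide":[-70,34,0],"angular":[0,0,0],"fingers":1},
    {"slide":[-105,51,0],"angular":[0,0,0],"fingers":1},
    {"slide":[-140,68,0],"angular":[0,0,0],"fingers":1},
    {"slide":[-170,82,0],"angular":[0,0,0],"fingers":1},
    {"slide":[-194,94,0],"angular":[0,0,0],"fingers":1},
    {"slide":[-194,94,0],"angular":[0,0,0],"fingers":1},
    {"slide":[-194,94,35],"angular":[0,0,0],"fingers":1},
    {"slide":[-194,94,70],"angular":[0,0,0],"fingers":1},
    {"slide":[-194,94,70],"angular":[0,0,0],"fingers":1}
  ]
}}

```text
clock: 3.88
tcp_pos: [0.6026, -0.2229, 0.165]
orientation: [-0.006, 0.676, 0.737, -0.002]
wrist_force: [-1.8, 1.0, -2.7]
finger_gap: -0.0004
grip_force: 0.0
```

```bash
cat > look.py <<'E'
from h import *
import sys
np.set_printoptions(precision=4,suppress=True)
s=get_state(); p=read_camera("wrist"); q=read_camera("side")
T=np.eye(4); T[:3,:3]=rot(s).as_matrix(); T[:3,3]=s["tcp_pos"]; W=T@np.array(p["tool_from_camera"])
print(s["clock"],s["tcp_pos"],np.degrees(np.arctan2(T[1,0],T[0,0])))
p["world_from_camera"]=W
im=p["color"].astype(int); m=((im[...,0]>110)&(im[...,1]<70)&(im[...,2]<80)).astype(np.uint8)
n,_,st,ce=cv2.connectedComponentsWithStats(m)
for i in range(1,n):
    if st[i,4]>30: print(st[i],ce[i],atz(p,ce[i],.105))
a=cv2.cvtColor(p["color"],cv2.COLOR_RGB2BGR); b=cv2.resize(cv2.cvtColor(q["color"],cv2.COLOR_RGB2BGR)[170:290,230:390],None,fx=2,fy=2)
c=np.zeros((384,800,3),np.uint8); c[:,:470]=cv2.resize(a,(470,384)); c[:240,480:]=b; cv2.imwrite(f"pics/{sys.argv[1]}.png",c)
E
python3 look.py w2
```

```text
3.8833 [ 0.6026 -0.2229  0.165 ] 94.90260448522076
[140   0  11  81 170] [145.1706  34.1294] [ 0.5235 -0.1085  0.105 ]
[247 140  40  18 557] [266.9569 148.5117] [ 0.6051 -0.1734  0.105 ]
```

View pics/w2.png

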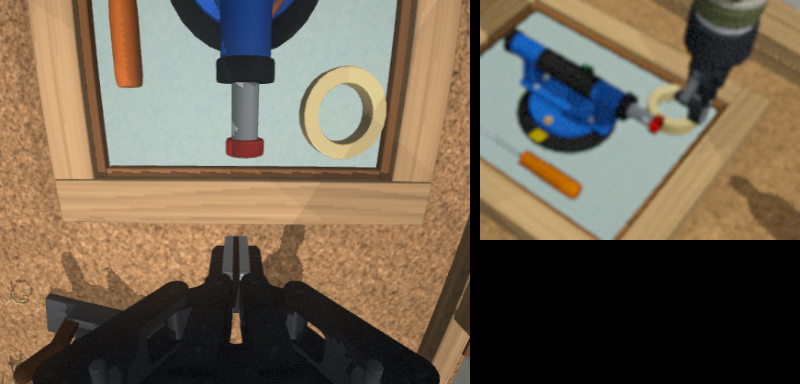

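The wrist view shows the cap at (244,147), straight ahead of the shut fingers at (236,245), and nothing lies between them. Going down to the cap's height.

Request:
{"op": "jog_arm", "data": {
  "moves": [
    {"slide":[0,0,24],"angular":[0,0,0],"fingers":1},
    {"slide":[0,1,48],"angular":[0,0,0],"fingers":1},
    {"slide":[0,2,66],"angular":[0,0,0],"fingers":1},
    {"slide":[0,2,72],"angular":[0,0,0],"fingers":1},
    {"slide":[0,2,72],"angular":[0,0,0],"fingers":1},
    {"slide":[0,2,72],"angular":[0,0,0],"fingers":1},
    {"slide":[0,2,72],"angular":[0,0,0],"fingers":1}
  ]
}}

```text
clock: 4.57
tcp_pos: [0.6102, -0.2276, 0.103]
orientation: [0.002, 0.677, 0.736, 0.001]
wrist_force: [-0.2, 0.4, 0.4]
finger_gap: -0.0001
grip_force: 0.0
```

Request:
{"op": "jog_arm", "data": {
  "moves": [
    {"slide":[12,0,0],"angular":[0,0,0],"fingers":1},
    {"slide":[24,0,0],"angular":[0,0,0],"fingers":1},
    {"slide":[30,0,0],"angular":[0,0,0],"fingers":1},
    {"slide":[30,0,0],"angular":[0,0,0],"fingers":1},
    {"slide":[30,0,0],"angular":[0,0,0],"fingers":1},
    {"slide":[30,0,0],"angular":[0,0,0],"fingers":1}
  ]
}}

```text
clock: 5.07
tcp_pos: [0.6064, -0.1971, 0.1004]
orientation: [0.0, 0.677, 0.736, 0.0]
wrist_force: [-0.7, -0.1, 0.4]
finger_gap: -0.0002
grip_force: 0.0
```

Request:
{"op": "jog_arm", "data": {
  "moves": [
    {"slide":[6,0,0],"angular":[0,0,0],"fingers":1},
    {"slide":[12,0,0],"angular":[0,0,0],"fingers":1},
    {"slide":[12,0,0],"angular":[0,0,0],"fingers":1},
    {"slide":[12,0,0],"angular":[0,0,0],"fingers":1}
  ]
}}

```text
clock: 5.4
tcp_pos: [0.6054, -0.1862, 0.1002]
orientation: [0.001, 0.677, 0.736, -0.001]
wrist_force: [-0.2, -5.6, -2.0]
finger_gap: -0.0003
grip_force: 2.6
```

Request:
{"op": "jog_arm", "data": {
  "moves": [
    {"slide":[4,0,0],"angular":[0,0,0],"fingers":1},
    {"slide":[8,0,0],"angular":[0,0,0],"fingers":1},
    {"slide":[8,0,0],"angular":[0,0,0],"fingers":1},
    {"slide":[8,0,0],"angular":[0,0,0],"fingers":1}
  ]
}}

```text
clock: 5.73
tcp_pos: [0.6048, -0.179, 0.1003]
orientation: [0.001, 0.678, 0.735, -0.001]
wrist_force: [-0.1, -7.2, -1.8]
finger_gap: -0.0003
grip_force: 3.3
```

```bash
python3 look.py w3
```

```text
5.7333 [ 0.6048 -0.179   0.1003] 94.6682896292323
[ 89   0  23 133 364] [99.2527 56.7363] [ 0.5319 -0.0851  0.105 ]
[235 231  49  30 915] [259.5825 248.0066] [ 0.6059 -0.1686  0.105 ]
```

View pics/w3.png

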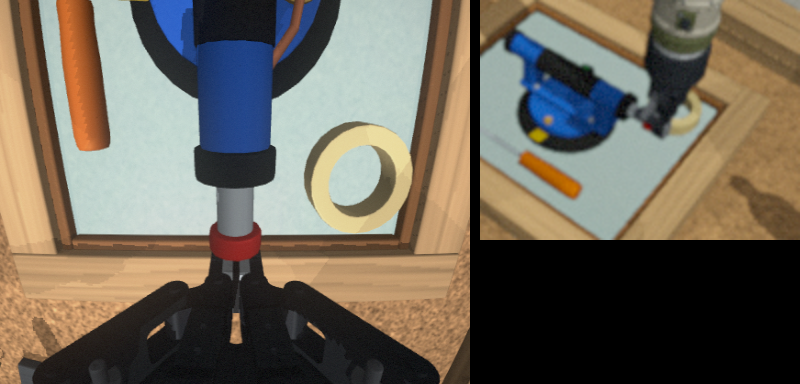

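The cap at (236,240) is centred against the fingertips and pushed in about 11 mm; the force reads 7 N. Continuing to home.

Request:
{"op": "jog_arm", "data": {
  "moves": [
    {"slide":[6,0,0],"angular":[0,0,0],"fingers":1},
    {"slide":[12,0,0],"angular":[0,0,0],"fingers":1},
    {"slide":[17,0,0],"angular":[0,0,0],"fingers":1},
    {"slide":[17,0,0],"angular":[0,0,0],"fingers":1},
    {"slide":[17,0,0],"angular":[0,0,0],"fingers":1}
  ]
}}

```text
clock: 6.25
tcp_pos: [0.6035, -0.1629, 0.1002]
orientation: [0.002, 0.678, 0.735, -0.002]
wrist_force: [0.6, -10.7, -2.9]
finger_gap: 0.0001
grip_force: 4.8
```

Request:
{"op": "jog_arm", "data": {
  "moves": [
    {"slide":[2,0,0],"angular":[0,0,0],"fingers":1},
    {"slide":[3,0,0],"angular":[0,0,0],"fingers":1},
    {"slide":[3,0,0],"angular":[0,0,0],"fingers":1}
  ]
}}

```text
clock: 6.5
tcp_pos: [0.6033, -0.1603, 0.1003]
orientation: [0.002, 0.678, 0.735, -0.002]
wrist_force: [0.5, -10.5, -2.7]
finger_gap: -0.0001
grip_force: 5.1
```

Request:
{"op": "jog_arm", "data": {
  "moves": [
    {"slide":[1.5,0,0],"angular":[0,0,0],"fingers":1},
    {"slide":[1.5,0,0],"angular":[0,0,0],"fingers":1},
    {"slide":[1.5,0,0],"angular":[0,0,0],"fingers":1}
  ]
}}

```text
clock: 6.75
tcp_pos: [0.6032, -0.159, 0.1003]
orientation: [0.002, 0.678, 0.735, -0.002]
wrist_force: [0.5, -10.7, -2.9]
finger_gap: -0.0001
grip_force: 5.2
```

Request:
{"op": "jog_arm", "data": {
  "moves": [
    {"slide":[1,0,0],"angular":[0,0,0],"fingers":1},
    {"slide":[1,0,0],"angular":[0,0,0],"fingers":1}
  ]
}}

```text
clock: 6.92
tcp_pos: [0.6031, -0.1581, 0.1003]
orientation: [0.002, 0.678, 0.735, -0.002]
wrist_force: [0.8, -11.4, -2.8]
finger_gap: 0.0002
grip_force: 5.3
```

Request:
{"op": "jog_arm", "data": {
  "moves": [
    {"slide":[-12,0,0],"angular":[0,0,0],"fingers":1},
    {"slide":[-26,0,0],"angular":[0,0,0],"fingers":1},
    {"slide":[-42,0,0],"angular":[0,0,0],"fingers":1},
    {"slide":[-42,0,0],"angular":[0,0,0],"fingers":1},
    {"slide":[-42,0,0],"angular":[0,0,0],"fingers":1},
    {"slide":[-42,0,0],"angular":[0,0,0],"fingers":1},
    {"slide":[-42,0,0],"angular":[0,0,0],"fingers":1}
  ]
}}

```text
clock: 7.5
tcp_pos: [0.6061, -0.1962, 0.1001]
orientation: [-0.0, 0.677, 0.736, 0.0]
wrist_force: [-0.2, 0.8, -0.2]
finger_gap: -0.0004
grip_force: 0.0
```

```bash
cat > pin.py <<'E'
from h import *
np.set_printoptions(precision=4,suppress=True)
q=read_camera("side"); im=q["color"].astype(int)
g=(im[...,1]>im[...,0]+25)&(im[...,1]>im[...,2]+15); g[:190]=0; g[240:]=0; g[:,:250]=0; g[:,330:]=0
v,u=np.nonzero(g); print("green",len(u),(u.mean(),v.mean(),v.min(),v.max()) if len(u) else "")
r=(im[...,0]>110)&(im[...,1]<70)&(im[...,2]<80); r[:210]=0; r[250:]=0; r[:,:290]=0; r[:,345:]=0
v,u=np.nonzero(r); print("red",len(u),(u.mean(),v.mean()) if len(u) else "")
save(q,"pin_%d"%q["shot"])
E
python3 pin.py; python3 look.py w4
```

```text
green 10 (np.float64(282.5), np.float64(203.0), np.int64(202), np.int64(204))
red 0 
7.55 [ 0.6061 -0.1961  0.1002] 94.77060302066641
[ 88   0  22 116 388] [98.2216 50.6856] [ 0.5325 -0.1     0.105 ]
[238 217  46  28 898] [260.9878 232.6403] [ 0.6071 -0.1772  0.105 ]
```

View pics/w4.png

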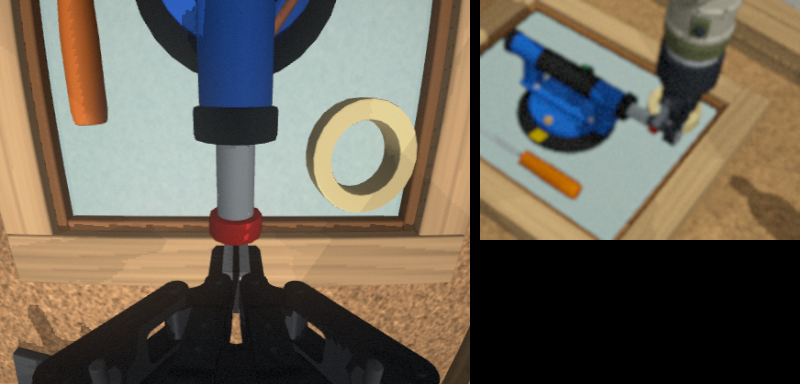

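The plunger is out and the fingers are clear: the cap is at (236,230) and the fingertips at (236,250). Repeating the full stroke.

Request:
{"op": "jog_arm", "data": {
  "moves": [
    {"slide":[12,0,0],"angular":[0,0,0],"fingers":1},
    {"slide":[24,0,0],"angular":[0,0,0],"fingers":1},
    {"slide":[34,0,0],"angular":[0,0,0],"fingers":1},
    {"slide":[40,0,0],"angular":[0,0,0],"fingers":1},
    {"slide":[43,0,0],"angular":[0,0,0],"fingers":1},
    {"slide":[43,0,0],"angular":[0,0,0],"fingers":1},
    {"slide":[43,0,0],"angular":[0,0,0],"fingers":1}
  ]
}}

```text
clock: 8.23
tcp_pos: [0.6033, -0.1562, 0.1005]
orientation: [0.002, 0.678, 0.735, -0.002]
wrist_force: [1.7, -11.6, -3.4]
finger_gap: 0.0
grip_force: 5.5
```

Request:
{"op": "jog_arm", "data": {
  "moves": [
    {"slide":[-14,0,0],"angular":[0,0,0],"fingers":1},
    {"slide":[-29,0,0],"angular":[0,0,0],"fingers":1},
    {"slide":[-43,0,0],"angular":[0,0,0],"fingers":1},
    {"slide":[-43,0,0],"angular":[0,0,0],"fingers":1},
    {"slide":[-43,0,0],"angular":[0,0,0],"fingers":1},
    {"slide":[-43,0,0],"angular":[0,0,0],"fingers":1},
    {"slide":[-43,0,0],"angular":[0,0,0],"fingers":1}
  ]
}}

```text
clock: 8.82
tcp_pos: [0.606, -0.196, 0.1001]
orientation: [-0.0, 0.677, 0.736, 0.0]
wrist_force: [0.3, -0.8, -0.0]
finger_gap: 0.0002
grip_force: 0.0
```

```bash
python3 pin.py
```

```text
green 11 (np.float64(282.6363636363636), np.float64(202.63636363636363), np.int64(201), np.int64(204))
red 0
```

Request:
{"op": "jog_arm", "data": {
  "moves": [
    {"slide":[12,0,0],"angular":[0,0,0],"fingers":1},
    {"slide":[24,0,0],"angular":[0,0,0],"fingers":1},
    {"slide":[34,0,0],"angular":[0,0,0],"fingers":1},
    {"slide":[40,0,0],"angular":[0,0,0],"fingers":1},
    {"slide":[43,0,0],"angular":[0,0,0],"fingers":1},
    {"slide":[43,0,0],"angular":[0,0,0],"fingers":1},
    {"slide":[43,0,0],"angular":[0,0,0],"fingers":1}
  ]
}}

```text
clock: 9.45
tcp_pos: [0.6032, -0.1562, 0.1004]
orientation: [0.002, 0.678, 0.735, -0.002]
wrist_force: [0.7, -10.9, -3.9]
finger_gap: 0.0001
grip_force: 5.8
```

Request:
{"op": "jog_arm", "data": {
  "moves": [
    {"slide":[-14,0,0],"angular":[0,0,0],"fingers":1},
    {"slide":[-29,0,0],"angular":[0,0,0],"fingers":1},
    {"slide":[-43,0,0],"angular":[0,0,0],"fingers":1},
    {"slide":[-43,0,0],"angular":[0,0,0],"fingers":1},
    {"slide":[-43,0,0],"angular":[0,0,0],"fingers":1},
    {"slide":[-43,0,0],"angular":[0,0,0],"fingers":1},
    {"slide":[-43,0,0],"angular":[0,0,0],"fingers":1}
  ]
}}

```text
clock: 10.03
tcp_pos: [0.606, -0.1961, 0.1002]
orientation: [-0.0, 0.677, 0.736, 0.0]
wrist_force: [0.3, 0.1, -0.6]
finger_gap: -0.0005
grip_force: 0.0
```

```bash
python3 pin.py
```

```text
green 15 (np.float64(282.73333333333335), np.float64(202.0), np.int64(200), np.int64(204))
red 0
```

Request:
{"op": "jog_arm", "data": {
  "moves": [
    {"slide":[12,0,0],"angular":[0,0,0],"fingers":1},
    {"slide":[24,0,0],"angular":[0,0,0],"fingers":1},
    {"slide":[34,0,0],"angular":[0,0,0],"fingers":1},
    {"slide":[40,0,0],"angular":[0,0,0],"fingers":1},
    {"slide":[43,0,0],"angular":[0,0,0],"fingers":1},
    {"slide":[43,0,0],"angular":[0,0,0],"fingers":1},
    {"slide":[43,0,0],"angular":[0,0,0],"fingers":1}
  ]
}}

```text
clock: 10.67
tcp_pos: [0.6032, -0.1562, 0.1004]
orientation: [0.002, 0.678, 0.735, -0.002]
wrist_force: [0.3, -11.2, -3.2]
finger_gap: 0.0001
grip_force: 5.8
```

Request:
{"op": "jog_arm", "data": {
  "moves": [
    {"slide":[-14,0,0],"angular":[0,0,0],"fingers":1},
    {"slide":[-29,0,0],"angular":[0,0,0],"fingers":1},
    {"slide":[-43,0,0],"angular":[0,0,0],"fingers":1},
    {"slide":[-43,0,0],"angular":[0,0,0],"fingers":1},
    {"slide":[-43,0,0],"angular":[0,0,0],"fingers":1},
    {"slide":[-43,0,0],"angular":[0,0,0],"fingers":1},
    {"slide":[-43,0,0],"angular":[0,0,0],"fingers":1}
  ]
}}

```text
clock: 11.25
tcp_pos: [0.606, -0.196, 0.1002]
orientation: [-0.0, 0.677, 0.736, 0.0]
wrist_force: [0.6, 0.8, -0.3]
finger_gap: 0.0001
grip_force: 0.0
```

```bash
python3 pin.py
```

```text
green 14 (np.float64(282.85714285714283), np.float64(201.92857142857142), np.int64(199), np.int64(204))
red 0
```

Request:
{"op": "jog_arm", "data": {
  "moves": [
    {"slide":[12,0,0],"angular":[0,0,0],"fingers":1},
    {"slide":[24,0,0],"angular":[0,0,0],"fingers":1},
    {"slide":[34,0,0],"angular":[0,0,0],"fingers":1},
    {"slide":[40,0,0],"angular":[0,0,0],"fingers":1},
    {"slide":[43,0,0],"angular":[0,0,0],"fingers":1},
    {"slide":[43,0,0],"angular":[0,0,0],"fingers":1},
    {"slide":[43,0,0],"angular":[0,0,0],"fingers":1}
  ]
}}

```text
clock: 11.88
tcp_pos: [0.6032, -0.1562, 0.1004]
orientation: [0.002, 0.678, 0.735, -0.002]
wrist_force: [0.4, -11.1, -4.7]
finger_gap: -0.0005
grip_force: 5.8
```

Request:
{"op": "jog_arm", "data": {
  "moves": [
    {"slide":[-14,0,0],"angular":[0,0,0],"fingers":1},
    {"slide":[-29,0,0],"angular":[0,0,0],"fingers":1},
    {"slide":[-43,0,0],"angular":[0,0,0],"fingers":1},
    {"slide":[-43,0,0],"angular":[0,0,0],"fingers":1},
    {"slide":[-43,0,0],"angular":[0,0,0],"fingers":1},
    {"slide":[-43,0,0],"angular":[0,0,0],"fingers":1},
    {"slide":[-43,0,0],"angular":[0,0,0],"fingers":1}
  ]
}}

```text
clock: 12.47
tcp_pos: [0.606, -0.1959, 0.1002]
orientation: [-0.0, 0.677, 0.736, 0.0]
wrist_force: [-0.1, 0.1, -0.4]
finger_gap: 0.0003
grip_force: 0.0
```

```bash
python3 pin.py
```

```text
green 15 (np.float64(282.8), np.float64(201.53333333333333), np.int64(199), np.int64(204))
red 0
```

Request:
{"op": "jog_arm", "data": {
  "moves": [
    {"slide":[12,0,0],"angular":[0,0,0],"fingers":1},
    {"slide":[24,0,0],"angular":[0,0,0],"fingers":1},
    {"slide":[34,0,0],"angular":[0,0,0],"fingers":1},
    {"slide":[40,0,0],"angular":[0,0,0],"fingers":1},
    {"slide":[43,0,0],"angular":[0,0,0],"fingers":1},
    {"slide":[43,0,0],"angular":[0,0,0],"fingers":1},
    {"slide":[43,0,0],"angular":[0,0,0],"fingers":1}
  ]
}}

```text
clock: 13.1
tcp_pos: [0.6032, -0.1562, 0.1004]
orientation: [0.002, 0.678, 0.735, -0.002]
wrist_force: [1.1, -11.5, -4.8]
finger_gap: 0.0001
grip_force: 5.8
```

Request:
{"op": "jog_arm", "data": {
  "moves": [
    {"slide":[-14,0,0],"angular":[0,0,0],"fingers":1},
    {"slide":[-29,0,0],"angular":[0,0,0],"fingers":1},
    {"slide":[-43,0,0],"angular":[0,0,0],"fingers":1},
    {"slide":[-43,0,0],"angular":[0,0,0],"fingers":1},
    {"slide":[-43,0,0],"angular":[0,0,0],"fingers":1},
    {"slide":[-43,0,0],"angular":[0,0,0],"fingers":1},
    {"slide":[-43,0,0],"angular":[0,0,0],"fingers":1}
  ]
}}

```text
clock: 13.68
tcp_pos: [0.606, -0.1959, 0.1002]
orientation: [-0.001, 0.677, 0.736, 0.0]
wrist_force: [-0.3, 0.1, -0.5]
finger_gap: 0.0002
grip_force: 0.0
```

```bash
python3 pin.py
```

```text
green 13 (np.float64(282.7692307692308), np.float64(201.15384615384616), np.int64(199), np.int64(204))
red 0
```

Six strokes done, and the pin has stopped rising. Backing off and up to check.

Request:
{"op": "jog_arm", "data": {
  "moves": [
    {"slide":[-20,0,0],"angular":[0,0,0],"fingers":1},
    {"slide":[-40,0,0],"angular":[0,0,0],"fingers":1},
    {"slide":[-45,0,-20],"angular":[0,0,0],"fingers":1},
    {"slide":[-45,0,-50],"angular":[0,0,0],"fingers":1},
    {"slide":[-30,0,-80],"angular":[0,0,0],"fingers":1},
    {"slide":[0,0,-110],"angular":[0,0,0],"fingers":1},
    {"slide":[30,0,-130],"angular":[0,0,0],"fingers":1},
    {"slide":[30,0,-130],"angular":[0,0,0],"fingers":1},
    {"slide":[30,0,-130],"angular":[0,0,0],"fingers":1},
    {"slide":[30,0,-130],"angular":[0,0,0],"fingers":1}
  ]
}}

```text
clock: 14.57
tcp_pos: [0.6037, -0.1664, 0.2301]
orientation: [0.0, 0.677, 0.736, -0.0]
wrist_force: [-0.9, -0.5, -0.7]
finger_gap: -0.0
grip_force: 0.0
```

```bash
python3 pin.py; python3 - <<'E'
from h import *
np.set_printoptions(precision=4,suppress=True)
s=get_state(); w=read_camera("wrist"); q=read_camera("side"); t=read_camera("top")
T=np.eye(4); T[:3,:3]=rot(s).as_matrix(); T[:3,3]=s["tcp_pos"]; w["world_from_camera"]=T@np.array(w["tool_from_camera"])
rs={}
for n in("pin","lifter","plunger","tape","screwdriver"):
    for c,p in(("wrist",w),("side",q),("top",t)):
        r=tip_of(n,p)
        if r: print(n,c,r[0]["point"],round(r[0]["p"],2),atz(p,r[0]["point"],dict(pin=.1,plunger=.105).get(n,.02)))
# sash-yaw frame: predicted pin pixel for top at z=.08 / .1 given lifter
a=np.radians(4.6); L=np.array([.597,-.031,0])
for z in(.08,.09,.1):
    X=L+np.array([.04*np.cos(a),.04*np.sin(a),z]); 
    for c,p in(("side",q),("wrist",w)):
        M=np.linalg.inv(np.array(p["world_from_camera"])); print(z,c,cv2.projectPoints(X[None],cv2.Rodrigues(M[:3,:3])[0],M[:3,3],K(p),np.array(p["D"],float))[0].ravel())
B=lambda p:cv2.cvtColor(p["color"],cv2.COLOR_RGB2BGR)
c=np.zeros((600,800,3),np.uint8); c[:384,:470]=cv2.resize(B(w),(470,384))
c[:240,480:]=cv2.resize(B(q)[180:240,240:320],None,fx=4,fy=4); c[250:490,480:]=cv2.resize(cv2.imread("pics/side0.png")[180:240,240:320],None,fx=4,fy=4)
cv2.imwrite("pics/w5.png",c)
E
```

```text
green 14 (np.float64(282.64285714285717), np.float64(201.14285714285714), np.int64(199), np.int64(204))
red 38 (np.float64(317.55263157894734), np.float64(231.78947368421052))
pin wrist [310.7, 28.8] 0.65 [ 0.6368 -0.0272  0.1   ]
lifter side [274.7, 225.8] 0.76 [ 0.5969 -0.0318  0.02  ]
lifter top [281.8, 201.5] 0.94 [ 0.5937 -0.0273  0.02  ]
plunger wrist [258.4, 199.3] 0.86 [ 0.6062 -0.1778  0.105 ]
plunger side [316.1, 230.9] 0.49 [ 0.6039 -0.1662  0.105 ]
tape side [325.4, 226.7] 0.96 [ 0.6998 -0.1423  0.02  ]
tape top [321.6, 164.9] 0.62 [ 0.7059 -0.151   0.02  ]
screwdriver wrist [157.3, 50.3] 0.73 [ 0.4838 -0.0442  0.02  ]
screwdriver side [254.3, 252.2] 0.81 [ 0.4862 -0.0551  0.02  ]
screwdriver top [289.4, 238.9] 0.57 [ 0.4812 -0.0475  0.02  ]
0.08 side [283.8544 204.1907]
0.08 wrist [306.675   34.3774]
0.09 side [284.0853 201.8036]
0.09 wrist [308.5915  32.044 ]
0.1 side [284.319  199.3831]
0.1 wrist [310.6604  29.5272]
```

View pics/w5.png

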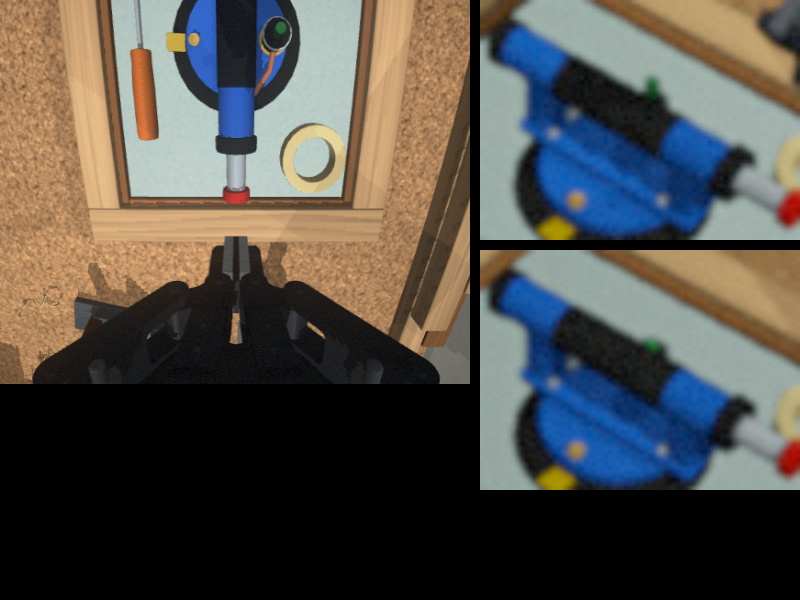

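The side view shows the pin's top edge at row 199, which is the predicted row for fully out (start picture below it for comparison). The plunger is out and nothing has shifted.

```bash
python3 -c "
from workcell import *
print(hand_in())"
```

```text
the job is handed in; nothing more can be done
None
```

I pumped the lifter with six full strokes and handed the job in: the last side picture shows the pin fully out and the plunger sprung back, with nothing seen to shift and the arm clear, but no verdict came back.

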